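# Hold the tube rack against the shaker's stop bar for clamping

### The job

Lift the clear cover off the bench shaker by its black knob and set it down gently, flat in the middle of the teal mat. Then slide the blue tube rack across the shaking platform, between the two screw clamps, until its long side lies square against the dark foam-sleeved stop bar, and keep pressing it there with a steady 10 N or so (never ramming it, tubes upright, rack flat on the platform) while a colleague does up the clamps: finish while still pressing, do not let go. Leave the bottle, the tip box and the beaker where they are.

Things in the scene. Friction and masses are not known exactly. Their poses are not given: they have to be found in the camera images.
- knob_grip (a point): centre of the cover's black knob, the height to grip it: a disc of 32 mm diameter and 24 mm height (12 mm above and below this point) on a stem of 16 mm diameter and 16 mm height. This point lies 28 mm above the cover's flat top and 128 mm above its lower rim; z up
- cover_rim (a point): centre of the cover's lower rim plane (the plane it stands on), z up: 128 mm below knob_grip
- cover: the loose clear cover with its knob: a box open below, 248 mm (x) by 254 mm (y) over its white rim, 100 mm tall without the knob, about 0.46 kg; origin as cover_rim. It stands over the platform on the shaker's deck, 95 mm above the bench; raised by 75 mm it clears the rack and all else inside
- mat: fixed flat teal mat on the bench for the cover, 300 x 300 mm, 3 mm thick; origin at the centre of its underside, x and y along its sides
- rack_center (a point): centre of the blue tube rack, half-way up: 66 mm in x (depth), 120 mm in y (length), 50 mm tall; z up, x roughly along the x of stop_face. The tube caps stand 9 mm above the top. At each end a tab 10 mm long, 40 mm wide, 6 mm thick at the foot makes it 140 mm long over all
- rack: the blue tube rack with its 18 capped tubes, loose on the platform, about 0.3 kg; its smooth foot slides easily there (friction coefficient about 0.2); origin at the centre of its underside
- stop_face (a point): middle of the stop bar's face that the rack is pressed on, 28 mm above the platform; fixed to the shaker, it does not follow the foam. x: pressing direction (level, from the rack into the bar, away from the robot), y along the bar, z up. With the rack square on the bar and no pressure, the rack's centre is 33 mm from here towards -x
- stop_sleeve: dark grey foam sleeve, 28 mm diameter, 148 mm long, level along y on the stop bar, axes as stop_face; it gives way along +x about 0.4 mm per newton, up to 9 mm, and springs back; origin at its centre. The bar's two posts stand 80 mm either side of its middle and rise 44 mm above the platform
- platform_top (a point): centre of the top of the shaker's aluminium platform, 110 mm above the bench, 200 mm along x and 224 mm along y, axes as stop_face. The deck around it lies 15 mm lower and reaches 150 mm from here in x, 140 mm in y. The two screw clamps stand on the platform at x = 14 to 40 mm, y = 76 to 107 mm either side, 38 mm tall
- reagent_bottle: bystander: amber bottle, 60 mm diameter, 125 mm tall; origin at the centre of its underside
- tip_box: bystander: white and yellow pipette tip box, 120 x 85 x 67 mm; origin at the centre of its underside
- beaker: bystander: glass beaker, 68 mm diameter, 90 mm tall; origin at the centre of its underside

How it is judged:
By the outcome, as a careful person would: the job done as asked, in the order asked, and still so for the second after the job is handed in, while the arm keeps its last pose, push and grip.
It also fails if it takes over 64 s, if anything falls off the work surface, if the arm or the gripper's body presses on something with over 40 N, if the wrist force passes 120 N, or if a joint passes its speed limit or range.

### The arm

A 7-joint arm with a two-finger parallel gripper is mounted at the origin on the work surface. World frame = base frame: x ahead of the robot, y to its left, z up, the work surface at z = 0. Lengths are in m, angles in rad, forces in N, time in s.
With the tool pointing down it reaches from about 0.4 to 0.85 m from the base axis. Payload 4.5 kg.
Tool frame: the origin (TCP) lies between the finger pads; the fingertips stand 14 mm ahead of it and the grasp point (between the pads) lies 5 mm behind it (ctrl.tip_extent is the distance from the TCP to the fingertips, in m); z points along the fingers, y is the line along which they close (so a half turn about z gives the same grasp; the last joint's range is limited). The gripper opens to 85 mm and grips with 20 to 120 N. Pads are 22 mm wide; open, the fingers measure 114 mm over their backs; the gripper's body (76 mm by 85 mm) begins 54 mm behind the grasp point. The pads swing forward as they close: fully open they stand 13 mm farther back than shut.
Start: joints at [1.342, 0.689, -0.195, 1.565, 0.157, 0.902, -0.215], TCP at [0.162, -0.604, 0.245] pointing down, gripper open.
Joint ranges: [-3.01, 3.01], [-0.46, 2.08], [-1.47, 1.51], [0.13, 2.56], [-1, 4.14], [0.04, 2.09], [-2.66, 2.66]. Speed limits (rad/s): [2.57, 2.57, 3.14, 3.14, 3.14, 3.14, 3.14].

### API

Orientations are given as a rotation vector (axis times angle).
In Python, from bench import ctrl gives the robot as it stands.
- The arm moves only by the tool step_arm, never from a script. Its argument "series" is text: rows parted by semicolons, each of 4 numbers parted by spaces: the shift along the tool's x, y, z as a fraction of full scale, then the turn about the tool's z as a fraction of full scale. A call has 1 to 10 rows; each row is the pose to reach, as a shift and turn from the pose commanded when the call began, along the tool's axes at that moment; what a row does not reach only later rows make up. Full scale, the value 1, is 0.15 m for a shift and 45 degrees for a turn. A row lasts 1/10 s, in which the tool goes at most 50 mm and 8.59 degrees, less where a joint would pass 70% of its speed; a pose out of reach is approached as far as the arm can. A call with a number of a shift or a turn outside -1 to 1 is refused whole. A call with a gripper value outside its range is refused whole. "grip" is the gripper command: -1 is shut, 1 is fully open, values between are in proportion, set as the call begins (left out, the last holds). The fingers move at their own pace and stop on an object; the grip force is fixed at half the most. Time passes only in rows, so rows that repeat a pose let the fingers close. It gives the time, the measured TCP pose, the force, the opening and the grip force at its end, in the units of the state.
- ctrl.get_state(): the state, without advancing time (a new reading comes with each control period).
- ctrl.snapshot(name): name is "scene" or "top" or "wrist"; returns the picture (400x640x3 uint8, red, green, blue); there is no depth.
- ctrl.get_calibration(name): a dict with "fovy" (degrees; the focal length in pixels is half the picture's height over the tangent of half this angle, whatever the lens; pixels are square), "cx", "cy" (the principal point, pixels), "position" and "attitude" of the camera in the world; the wrist camera has in their place "tool_from_camera" (4x4, takes a point from camera to tool coordinates, whose origin is the TCP and whose axes are the flange's). Camera axes: x right, y up, looking along -z (the intrinsics and any distortion apply to the point x, -y, -z); pixel columns grow to the right and rows downward; lengths in m; the calibration is good to about 2 mm. A picture is of the moment at which its call begins: read the wrist's pose just before it. get_calibration takes no time and is no camera call.
- ctrl.job_done(): hands the job in; it is judged then, once.
Trained networks look in the newest picture that a camera, given by its name, has taken for a name from the list of things; names that differ only in an ending like _2 or _b are one class to them, and where a whole thing is asked for, a point or a joint stands for the part that bears it (a point fixed in the world has none). Each returns a list of dicts, best first, with "p" (0 to 1); they miss things now and then, are a little off and sometimes report something else, mostly with a low value. They report only what shows in the picture. A call takes as long as a camera call.
- ctrl.search_frame(camera, thing): "box" ([left, top, right, bottom] in pixels, round what is visible of it).
- ctrl.silhouettes(camera, thing): "region" (400x640 bool, what is visible of it) and "box" ([left, top, right, bottom] in pixels, round what is visible of it).
- ctrl.pinpoint(camera, thing): "location" ([column, row] in pixels: a listed point, or the origin of a listed thing).
The state is a dict: "time": time; "q": joint angles; "qvel": joint speeds; "joint_efforts": joint torques, N m; "position": TCP position; "tcp_rot": TCP orientation; "ft_force": force on the tool from outside, world axes, zero at the start; "wrist_torque": the same for the moment, N m; "grip_width": finger opening in m; "grip_force": force on a finger pad.
Only numpy, scipy, OpenCV 4.12 (cv2) and the standard library are available. Lean on these libraries where they do the work, as an engineer would, in place of code of your own. Each camera call takes 0.05 s, during which the arm holds its last target. There are 200 camera calls.

## Working session

There is one attempt and no reset: what is moved stays moved. The work goes in short steps, Python scripts to look and compute and a tool call to move; the robot and the scene stay as the last step left them, time stands still between calls to the robot, and variables do not carry over. Pictures are saved under pics/ and viewed, at most 10 in all, crops included, and the job is handed in when it is done.

Besides the shell and the picture viewer there is one more tool, called after "Call:" in YAML: its name, and indented under it one key for each argument. step_arm: Moves the arm, as the interface text tells. Shift numbers are shares of 0.15 m and turn numbers shares of 45 degrees, none past 1 either way. Its arguments: {"type":"object","properties":{"series":{"type":"string"},"grip":{"type":"number"}},"required":["series"]}

```bash
mkdir -p pics; ls
python3 - <<'E'
from bench import ctrl
import cv2,numpy as np
s=ctrl.get_state();print(s)
for c in("scene","top","wrist"):
    im=ctrl.snapshot(c);cv2.imwrite(f"pics/{c}0.png",im[:,:,::-1]);print(c,ctrl.get_calibration(c))
    for t in("knob_grip","cover_rim","mat","rack_center","stop_face","platform_top","reagent_bottle","tip_box","beaker"):
        if c=="wrist": continue
        print(t,[(round(d["p"],2),np.round(d["location"],1).tolist()) for d in ctrl.pinpoint(c,t)[:2]])
E
```

```text
pics
{'time': 0.0, 'q': array([ 1.34177842,  0.68999427, -0.19449995,  1.56639749,  0.15730877,
        0.90251159, -0.21510764]), 'qvel': array([-0.00019765, -0.00183703,  0.00080099, -0.00084462,  0.00072724,
        0.00081346, -0.00111625]), 'joint_efforts': array([-3.16977071e-05, -5.39617252e+01, -1.26619421e+00, -1.58545214e+01,
        9.16728663e-03,  9.50091518e-03, -4.56636883e-06]), 'position': array([ 0.16214713, -0.60292151,  0.24446302]), 'tcp_rot': array([-3.11263211e+00, -4.11521952e-01,  6.39459863e-04]), 'ft_force': array([ 0.07186487, -0.05445232,  0.36240977]), 'wrist_torque': array([-0.02071207, -0.00360129, -0.03734481]), 'grip_force': 0.0, 'grip_width': 0.08490623580873004}
scene {'fovy': 56.47260953890687, 'cx': 319.57136318673827, 'cy': 201.2638971502981, 'position': array([1.27445804, 0.79417464, 0.82418351]), 'attitude': array([0.40793522, 1.20249947, 2.21915157])}
knob_grip [(0.44, [404.0, 201.7])]
cover_rim []
mat [(0.74, [317.5, 202.4])]
rack_center []
stop_face []
platform_top [(0.34, [488.9, 318.7])]
reagent_bottle [(0.97, [288.6, 257.6])]
tip_box [(0
[... 272 characters left out ...]
01])}
knob_grip [(0.42, [255.1, 242.5])]
cover_rim []
mat [(0.76, [369.7, 243.1])]
rack_center [(0.47, [253.6, 241.7])]
stop_face []
platform_top []
reagent_bottle [(0.67, [318.3, 168.5])]
tip_box [(0.58, [182.9, 253.0])]
beaker [(0.66, [452.5, 237.5])]
wrist {'fovy': 69.27356705565796, 'cx': 322.7627977578437, 'cy': 201.28800396191554, 'tool_from_camera': array([[ 4.96235679e-04,  9.60130778e-01,  2.79550787e-01,
         7.11547760e-02],
       [ 9.99999745e-01, -3.32642922e-04, -6.32639407e-04,
         2.78992098e-04],
       [-5.14425975e-04,  2.79551030e-01, -9.60130698e-01,
        -1.29137142e-01],
       [ 0.00000000e+00,  0.00000000e+00,  0.00000000e+00,
         1.00000000e+00]])}
```

View pics/top0.png

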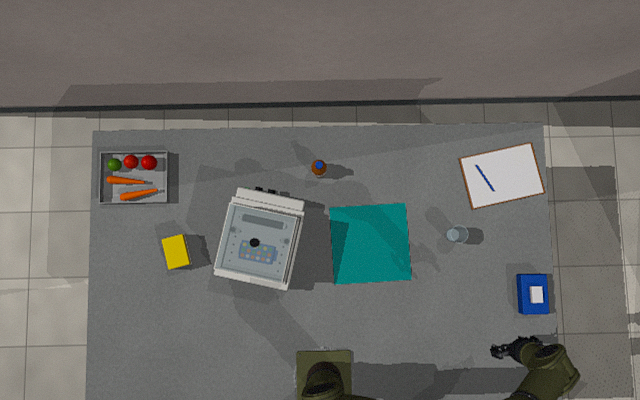

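View pics/scene0.png

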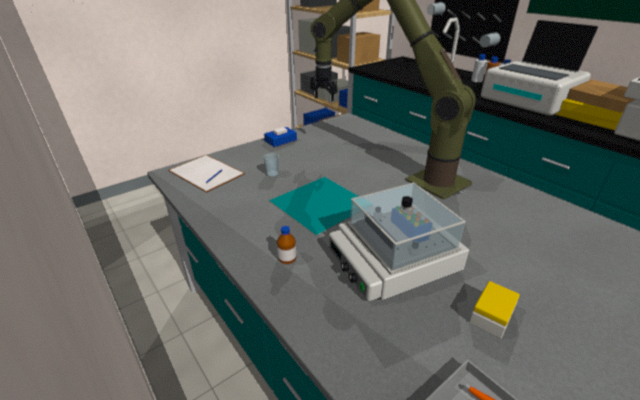

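Top view: the shaker has its knob at (255,242) and is yawed about -10 to -15°, with the stop bar at the image top near (265,220). The teal mat's corners are about (330,207), (407,203), (411,282) and (333,284). In the scene view the knob is at (407,202).

```bash
cat > h.py <<'E'
from bench import ctrl
import cv2,numpy as np
from scipy.spatial.transform import Rotation as R
def cam(c):
    k=ctrl.get_calibration(c);f=200/np.tan(np.radians(k["fovy"])/2)
    if c=="wrist":
        s=ctrl.get_state();T=np.array(k["tool_from_camera"]);Rt=R.from_rotvec(s["tcp_rot"]).as_matrix()
        return f,k["cx"],k["cy"],Rt@T[:3,:3],s["position"]+Rt@T[:3,3]
    return f,k["cx"],k["cy"],R.from_rotvec(k["attitude"]).as_matrix(),np.array(k["position"])
def ray(C,uv):
    f,cx,cy,M,p=C;d=M@np.array([(uv[0]-cx)/f,-(uv[1]-cy)/f,-1]);return p,d
def onz(C,uv,z):
    p,d=ray(C,uv);return p+d*(z-p[2])/d[2]
def tri(rs):
    A=0;b=0
    for p,d in rs:
        d=d/np.linalg.norm(d);P=np.eye(3)-np.outer(d,d);A=A+P;b=b+P@p
    return np.linalg.solve(A,b)
def totool(d):
    return R.from_rotvec(ctrl.get_state()["tcp_rot"]).inv().apply(d)
def yaw():
    M=R.from_rotvec(ctrl.get_state()["tcp_rot"]).as_matrix();return np.degrees(np.arctan2(M[1,0],M[0,0])),M
E
python3 - <<'E'
from h import *
np.set_printoptions(precision=4,suppress=True)
T=cam("top");S=cam("scene")
print("knob",onz(T,(255.1,242.5),.223),onz(S,(404,201.7),.223),tri([ray(T,(255.1,242.5)),ray(S,(404,201.7))]))
print("mat",onz(T,(369.7,243.1),0),onz(S,(317.5,202.4),0))
print("bottle",onz(T,(318.3,168.5),0.),onz(S,(288.6,257.6),0))
print("beaker",onz(T,(452.5,237.5),0.),onz(S,(271,172.7),0))
im=ctrl.snapshot("top");hsv=cv2.cvtColor(im,cv2.COLOR_RGB2HSV)
m=cv2.inRange(hsv,(82,120,40),(98,255,255));m[:, :310]=0
m=cv2.morphologyEx(m,cv2.MORPH_OPEN,np.ones((3,3)));c=max(cv2.findContours(m,0,1)[0],key=cv2.contourArea)
r=cv2.minAreaRect(c);b=cv2.boxPoints(r);w=np.array([onz(T,q,.003) for q in b]);print(r,w,w.mean(0))
for i in range(4):
    d=w[(i+1)%4]-w[i];print(np.linalg.norm(d),np.degrees(np.arctan2(d[1],d[0])))
for t in("cover","rack","stop_sleeve"):
    for d in ctrl.silhouettes("top",t)[:2]:
        c=max(cv2.findContours(d["region"].astype("u1"),0,1)[0],key=cv2.contourArea)
        r=cv2.minAreaRect(c);w=np.array([onz(T,q,{"cover":.095,"rack":.15,"stop_sleeve":.14}[t]) for q in cv2.boxPoints(r)]);e=w[1]-w[0];g=w[2]-w[1]
        print(t,d["p"],d["box"],w.mean(0),np.linalg.norm(e),np.degrees(np.arctan2(e[1],e[0])),np.linalg.norm(g))
print(yaw())
E
```

```text
knob [0.5103 0.2252 0.223 ] [0.5184 0.2255 0.223 ] [0.512  0.2238 0.2193]
mat [ 0.5038 -0.1915  0.    ] [ 0.5132 -0.1984  0.    ]
bottle [0.8015 0.0023 0.    ] [0.7895 0.0027 0.    ]
beaker [ 0.5189 -0.515   0.    ] [ 0.5282 -0.5268  0.    ]
((370.013671875, 243.2178955078125), (76.91242980957031, 77.59859466552734), 86.42366790771484) [[ 0.6467 -0.0359  0.003 ]
 [ 0.6596 -0.3398  0.003 ]
 [ 0.3619 -0.3466  0.003 ]
 [ 0.3497 -0.0476  0.003 ]] [ 0.5045 -0.1925  0.003 ]
0.30414446270075496 -87.55929817822357
0.2977858780712654 -178.69572288931448
0.2992142796043398 92.33358300293187
0.2971695021883509 2.252659316643037
cover 0.66 [214.4, 206.3, 301.5, 287.1] [0.5107 0.2357 0.095 ] 0.2525373977917842 -12.699724732919883 0.2714950181297974
rack 0.53 [310.2, 162.2, 327.8, 180.5] [0.7748 0.0029 0.15  ] 0.05450348921327006 -91.11943544784911 0.06245398859076938
rack 0.26 [164.1, 237.8, 192.4, 271.3] [0.486  0.5119 0.15  ] 0.09265401049541945 -77.0297200556658 0.11426995121341608
(np.float64(15.056782036098733), array([[ 0.9657,  0.2598,  0.    ],
       [ 0.2598, -0.9657, -0.    ],
       [ 0.    ,  0.0001, -1.    ]]))
```

Call:
step_arm:
  series: "0.25 -0.25 -0.2 0;0.5 -0.5 -0.4 0;0.75 -0.75 -0.6 0;1 -1 -0.8 0;1 -1 -0.8 0"
  grip: 1

```text
time: 1.75
position: [0.2695, -0.4177, 0.3667]
tcp_rot: [3.114, 0.414, 0.001]
ft_force: [0.2, 0.5, 0.3]
grip_width: 0.0854
grip_force: 0.0
```

Call:
step_arm:
  series: "0.25 -0.25 0 0;0.5 -0.5 0 0;0.75 -0.75 0 0;1 -1 0 0;1 -1 0 0"

```text
time: 2.25
position: [0.3771, -0.2303, 0.3659]
tcp_rot: [-3.111, -0.427, -0.004]
ft_force: [-0.8, -0.3, 0.0]
grip_width: 0.0855
grip_force: 0.0
```

Call:
step_arm:
  series: "0.25 -0.25 0 0;0.5 -0.5 0 0;0.75 -0.75 0 0;1 -1 0 0;1 -1 0 0"

```text
time: 2.75
position: [0.4825, -0.0461, 0.3657]
tcp_rot: [-3.109, -0.425, -0.005]
ft_force: [0.6, 0.2, -0.5]
grip_width: 0.0853
grip_force: 0.0
```

Call:
step_arm:
  series: "0.15 -0.25 0 0.1;0.3 -0.5 0 0.2;0.4 -0.75 0 0.3;0.5 -1 0 0.45;0.5 -1 0 0.62;0.5 -1 0 0.62"

```text
time: 3.35
position: [0.5134, 0.1126, 0.3651]
tcp_rot: [3.121, -0.349, -0.0]
ft_force: [0.0, -1.1, -0.3]
grip_width: 0.0858
grip_force: 0.0
```

Run:
```python
from h import *
s=ctrl.get_state();print(s["position"],s["q"],yaw()[0],totool(np.array([.512,.225,.218])-s["position"])/.15)
```

```text
[0.51343411 0.11256746 0.36510782] [-0.14046499  0.424683   -0.25096165  1.68630552  0.11941571  1.04610044
 -2.22365509] -12.766749559925284 [-0.17493322 -0.72985773  0.98001657]
```

Call:
step_arm:
  series: "-0.05 -0.25 0 0;-0.1 -0.45 0.1 0;-0.17 -0.6 0.2 0;-0.17 -0.73 0.3 0;-0.17 -0.73 0.3 0;-0.17 -0.73 0.3 0"

```text
time: 3.95
position: [0.5134, 0.2225, 0.3201]
tcp_rot: [3.12, -0.351, -0.0]
ft_force: [0.7, 0.4, -0.1]
grip_width: 0.0854
grip_force: 0.0
```

Run:
```python
from h import *
np.set_printoptions(precision=4,suppress=True)
s=ctrl.get_state();W=cam("wrist");im=ctrl.snapshot("wrist");cv2.imwrite("pics/w1.png",im[:,:,::-1])
print(s["position"],s["q"][6],yaw()[0])
for t,z in(("knob_grip",.223),("rack_center",.135),("stop_face",.138),("platform_top",.11),("cover",.095)):
    print(t,[(d["p"],d["location"],onz(W,d["location"],z)) for d in ctrl.pinpoint("wrist",t)[:2]])
```

```text
[0.5134 0.2225 0.3201] -2.4372464498311928 -12.934103208172113
knob_grip [(0.86, [315.9, 214.7], array([0.5087, 0.2289, 0.223 ]))]
rack_center []
stop_face [(0.16, [316.3, 180.9], array([0.5188, 0.2278, 0.138 ]))]
platform_top []
cover [(0.72, [315.5, 176.5], array([0.5156, 0.2304, 0.095 ]))]
```

View pics/w1.png

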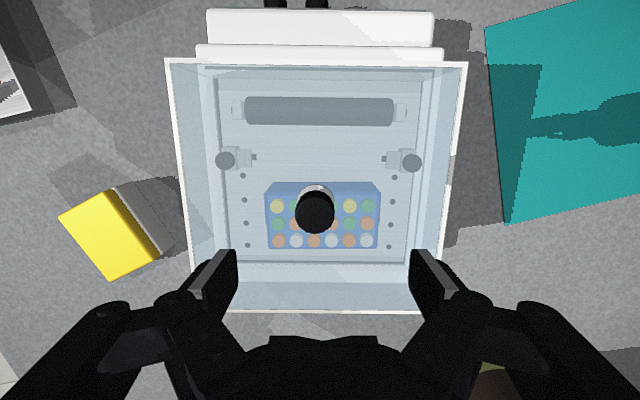

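Wrist view: the knob is at (315,213). The rack sits at x 265–380 in the picture, square with the stop bar (245–392, row 110), between the clamps at (225,160) and (412,162).

Call:
step_arm:
  series: "-0.03 -0.03 0.15 0;-0.03 -0.03 0.3 0;-0.03 -0.03 0.45 0;-0.03 -0.03 0.55 0;-0.03 -0.03 0.62 0;-0.03 -0.03 0.68 0;-0.03 -0.03 0.68 0;-0.03 -0.03 0.68 0"

```text
time: 5.05
position: [0.5099, 0.2302, 0.2187]
tcp_rot: [-3.121, 0.351, -0.001]
ft_force: [0.0, -0.0, 0.2]
grip_width: 0.0853
grip_force: 0.0
```

Call:
step_arm:
  series: "0 0 0 0;0 0 0 0;0 0 0 0;0 0 0 0;0 0 0 0;0 0 0 0;0 0 0 0;0 0 0 0"
  grip: -1

```text
time: 5.85
position: [0.5098, 0.2302, 0.2188]
tcp_rot: [-3.122, 0.351, -0.001]
ft_force: [-2.1, -0.3, 4.6]
grip_width: 0.0307
grip_force: 59.2
```

Call:
step_arm:
  series: "0 0 -0.06 0;0 0 -0.15 0;0 0 -0.28 0;0 0 -0.42 0;0 0 -0.56 0;0 0 -0.7 0;0 0 -0.82 0;0 0 -0.92 0;0 0 -0.92 0;0 0 -0.92 0"

```text
time: 6.85
position: [0.509, 0.2297, 0.3555]
tcp_rot: [3.121, -0.351, -0.002]
ft_force: [0.6, -0.7, -5.7]
grip_width: 0.0304
grip_force: 60.0
```

Run:
```python
from h import *
np.set_printoptions(precision=4,suppress=True)
s=ctrl.get_state();T=cam("top");S=cam("scene")
print(s["position"],s["ft_force"],s["grip_width"],yaw()[0])
im=ctrl.snapshot("wrist");cv2.imwrite("pics/w2.png",im[:,:,::-1])
d=totool(np.array([.505,-.193,s["position"][2]])-s["position"])/.15;print(d)
```

```text
[0.509  0.2297 0.3555] [ 0.6092 -0.702  -5.6778] 0.030437749446311082 -12.837496634789513
[0.6    2.7533 0.0042]
```

View pics/w2.png

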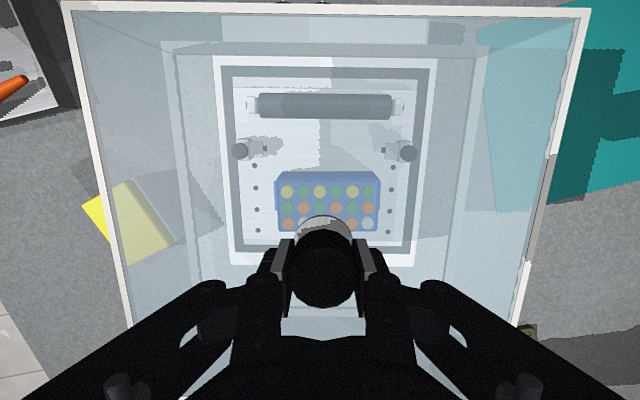

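Wrist view: the cover hangs from the gripper at (322,268) and is level. Its rim is clear of the rack, which is seen at (275–380, 172–230).

Call:
step_arm:
  series: "0.03 0.12 0 0;0.08 0.32 0 0;0.12 0.55 0 0;0.18 0.78 0 0;0.21 1 0 0"

```text
time: 7.4
position: [0.5064, 0.0748, 0.3549]
tcp_rot: [3.12, -0.352, -0.003]
ft_force: [-0.2, 0.4, -4.6]
grip_width: 0.0305
grip_force: 60.1
```

Call:
step_arm:
  series: "0.05 0.23 0 0;0.1 0.46 0 0;0.15 0.7 0 0;0.2 0.85 0 0;0.21 1 0 0"

```text
time: 7.9
position: [0.5039, -0.0782, 0.355]
tcp_rot: [3.121, -0.354, -0.003]
ft_force: [0.2, 0.5, -4.3]
grip_width: 0.0304
grip_force: 60.1
```

Call:
step_arm:
  series: "0.05 0.2 0 0;0.1 0.4 0 -0.08;0.15 0.58 0 -0.17;0.18 0.7 0 -0.25;0.18 0.75 0 -0.33;0.18 0.75 0 -0.33;0.18 0.75 0 -0.33"

```text
time: 8.6
position: [0.5052, -0.1914, 0.3554]
tcp_rot: [-3.14, -0.053, 0.003]
ft_force: [-0.4, 0.8, -4.5]
grip_width: 0.0308
grip_force: 60.1
```

Run:
```python
from h import *
np.set_printoptions(precision=4,suppress=True)
s=ctrl.get_state();W=cam("wrist");im=ctrl.snapshot("wrist");cv2.imwrite("pics/w3.png",im[:,:,::-1])
print(s["time"],s["position"],s["grip_width"],yaw()[0],totool(np.array([.506,-.193,s["position"][2]])-s["position"])/.15)
print([(d["p"],d["location"],onz(W,d["location"],0)) for d in ctrl.pinpoint("wrist","mat")[:2]])
```

```text
8.6 [ 0.5052 -0.1914  0.3554] 0.030750204690966093 2.0109696538252346 [ 0.0052  0.0111 -0.    ]
[]
```

View pics/w3.png

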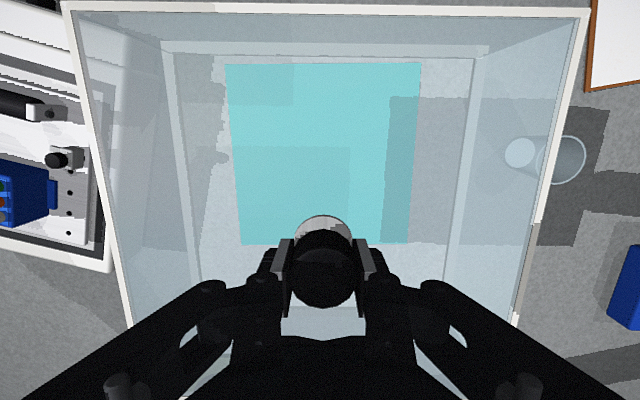

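Wrist view: the mat shows through the cover, with corners at about (225,63), (421,62), (407,244) and (242,245). The beaker at (545,158) is well clear.

Run:
```python
from h import *
np.set_printoptions(precision=4,suppress=True)
W=cam("wrist");c=[(225,63),(421,62),(407,244),(242,245)]
w=np.array([onz(W,q,.003) for q in c]);print(w,w.mean(0))
for i in range(4):
    e=w[(i+1)%4]-w[i];print(np.linalg.norm(e),np.degrees(np.arctan2(e[1],e[0])))
im=ctrl.snapshot("wrist");print([(l[0],round(float(np.degrees(np.arctan2(l[0][3]-l[0][1],l[0][2]-l[0][0]))),2)) for l in cv2.HoughLinesP(cv2.Canny(cv2.cvtColor(im,7),60,150),1,np.pi/720,60,minLineLength=150,maxLineGap=8)[:10]])
a,b=[onz(W,q,.232) for q in((65,3),(588,10))];print(a,b,(a+b)/2)
```

```text
[[ 0.6501 -0.0369  0.003 ]
 [ 0.6623 -0.3349  0.003 ]
 [ 0.3613 -0.3491  0.003 ]
 [ 0.3485 -0.0502  0.003 ]] [ 0.5055 -0.1928  0.003 ]
0.2981893213183721 -87.658571530664
0.3012645762567306 -177.30264988853364
0.2991654863076484 92.46252847495657
0.3018924068671268 2.5114695829401916
[(array([318,  43, 489,  45], dtype=int32), 0.67), (array([ 70,  13, 133, 326], dtype=int32), 78.62), (array([160,  40, 188, 258], dtype=int32), 82.68), (array([539, 174, 575,  20], dtype=int32), -76.84), (array([510, 324, 580,  20], dtype=int32), -77.03), (array([443, 281, 476,  56], dtype=int32), -81.66), (array([441, 279, 625, 399], dtype=int32), 33.11), (array([ 20, 399, 199, 282], dtype=int32), -33.17), (array([536, 242, 592,   1], dtype=int32), -76.92), (array([450, 284, 622, 396], dtype=int32), 33.07)]
[0.6526 0.0099 0.232 ] [ 0.6624 -0.388   0.232 ] [ 0.6575 -0.189   0.232 ]
```

Call:
step_arm:
  series: "0 0.01 0.12 0;0 0.01 0.3 0;0 0.01 0.5 0;0 0.01 0.7 0;0 0.01 0.88 0;0 0.01 1 0"

```text
time: 9.35
position: [0.5052, -0.1926, 0.2046]
tcp_rot: [-3.14, -0.056, 0.003]
ft_force: [-0.1, 0.3, -4.7]
grip_width: 0.0308
grip_force: 60.2
```

Call:
step_arm:
  series: "0 0 0.12 0;0 0 0.24 0;0 0 0.34 0;0 0 0.4 0;0 0 0.44 0;0 0 0.46 0;0 0 0.46 0;0 0 0.46 0"

```text
time: 10.15
position: [0.5062, -0.1937, 0.1378]
tcp_rot: [3.141, 0.055, 0.002]
ft_force: [-0.1, 0.0, -3.6]
grip_width: 0.0308
grip_force: 60.2
```

Call:
step_arm:
  series: "0 0 0.02 0;0 0 0.04 0;0 0 0.05 0;0 0 0.06 0;0 0 0.06 0;0 0 0.06 0"

```text
time: 10.75
position: [0.5057, -0.1936, 0.1283]
tcp_rot: [3.141, 0.055, -0.0]
ft_force: [-0.1, -0.1, -4.5]
grip_width: 0.0304
grip_force: 60.2
```

Call:
step_arm:
  series: "0 0 0.005 0;0 0 0.01 0;0 0 0.01 0"

```text
time: 11.05
position: [0.5058, -0.1936, 0.1269]
tcp_rot: [3.141, 0.055, 0.0]
ft_force: [-0.7, 0.3, -4.5]
grip_width: 0.0304
grip_force: 60.6
```

Call:
step_arm:
  series: "0 0 0.005 0;0 0 0.007 0;0 0 0.007 0"

```text
time: 11.35
position: [0.5058, -0.1937, 0.1268]
tcp_rot: [3.141, 0.055, 0.001]
ft_force: [-1.9, 1.9, 6.1]
grip_width: 0.0303
grip_force: 61.3
```

Call:
step_arm:
  series: "0 0 0.004 0;0 0 0.006 0;0 0 0.006 0"

```text
time: 11.65
position: [0.5058, -0.1937, 0.1268]
tcp_rot: [3.14, 0.055, 0.002]
ft_force: [-4.8, 1.3, 14.8]
grip_width: 0.0304
grip_force: 62.1
```

Seated. I'll relieve the downward push, then release.

Call:
step_arm:
  series: "0 0 -0.006 0;0 0 -0.007 0"

```text
time: 11.85
position: [0.5058, -0.1936, 0.1268]
tcp_rot: [3.141, 0.055, 0.001]
ft_force: [-2.7, 1.5, 7.3]
grip_width: 0.0304
grip_force: 61.1
```

Call:
step_arm:
  series: "0 0 0 0;0 0 0 0;0 0 0 0;0 0 0 0;0 0 0 0;0 0 0 0"
  grip: 1

```text
time: 12.45
position: [0.5057, -0.1937, 0.1258]
tcp_rot: [3.141, 0.055, 0.0]
ft_force: [0.3, -0.2, 0.3]
grip_width: 0.0854
grip_force: 0.0
```

Call:
step_arm:
  series: "0 0 -0.05 0;0 0 -0.15 0;0 0 -0.4 0;0 0 -0.7 0;0 0 -1 0;0 0 -1 0"

```text
time: 13.05
position: [0.5094, -0.1944, 0.2824]
tcp_rot: [3.137, 0.054, 0.02]
ft_force: [1.0, 0.7, 0.7]
grip_width: 0.0855
grip_force: 0.0
```

Run:
```python
from h import *
np.set_printoptions(precision=4,suppress=True)
s=ctrl.get_state();W=cam("wrist");im=ctrl.snapshot("wrist")
t=ctrl.snapshot("top")
cv2.imwrite("pics/c4.png",np.vstack([im,cv2.resize(t[150:310,190:446],(640,400))])[::1,:,::-1][:, :])
cv2.imwrite("pics/c4.png",cv2.resize(cv2.imread("pics/c4.png"),(480,600)))
print(s["time"],s["position"],yaw()[0])
for c in("wrist","top"):
  C=cam(c)
  for n,z in(("knob_grip",.131),("mat",.003),("rack_center",.135),("stop_face",.138),("platform_top",.11),("rack",.11),("stop_sleeve",.138)):
    print(c,n,[(d["p"],d["location"],onz(C,d["location"],z)) for d in ctrl.pinpoint(c,n)[:1]])
```

```text
13.05 [ 0.5094 -0.1944  0.2824] 1.9995719339944378
wrist knob_grip [(0.64, [317.7, 195.6], array([ 0.5032, -0.1895,  0.131 ]))]
wrist mat []
wrist rack_center []
wrist stop_face []
wrist platform_top []
wrist rack []
wrist stop_sleeve []
top knob_grip []
top mat []
top rack_center [(0.57, [255.9, 253.1], array([0.4742, 0.2338, 0.135 ]))]
top stop_face [(0.83, [263.6, 224.2], array([0.5774, 0.205 , 0.138 ]))]
top platform_top [(0.93, [260.7, 240.2], array([0.5208, 0.2191, 0.11  ]))]
top rack [(0.66, [259.6, 249.6], array([0.4867, 0.2234, 0.11  ]))]
top stop_sleeve [(0.82, [263.9, 221.9], array([0.5856, 0.2038, 0.138 ]))]
```

View pics/c4.png

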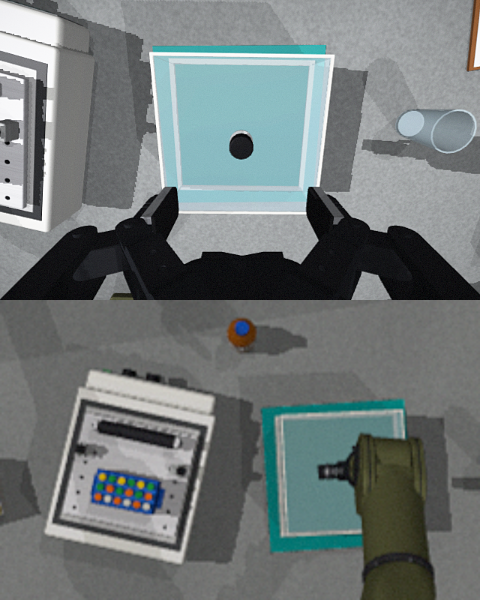

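The cover stands on the mat, square and with margin all round (top crop, 275–408 inside 262–410; the arm hides the right side).

Call:
step_arm:
  series: "0 -0.2 -0.2 0;0 -0.5 -0.4 0;-0.03 -0.8 -0.4 0;-0.03 -1 -0.4 0"

```text
time: 14.25
position: [0.4959, -0.04, 0.3373]
tcp_rot: [-3.14, -0.061, -0.004]
ft_force: [0.4, 0.2, 0.1]
grip_width: 0.0854
grip_force: 0.0
```

Call:
step_arm:
  series: "-0.05 -0.25 0 0;-0.1 -0.5 0 0;-0.15 -0.75 0 0;-0.2 -1 0 0"

```text
time: 14.65
position: [0.4602, 0.1064, 0.3361]
tcp_rot: [3.141, 0.055, 0.001]
ft_force: [0.6, 0.3, -0.6]
grip_width: 0.0855
grip_force: 0.0
```

Call:
step_arm:
  series: "-0.05 -0.25 0 0.1;-0.1 -0.5 0 0.2;-0.15 -0.7 0 0.3;-0.2 -0.85 0 0.33;-0.2 -0.85 0 0.33;-0.2 -0.85 0 0.33"

```text
time: 15.25
position: [0.4261, 0.2313, 0.3358]
tcp_rot: [3.121, -0.349, 0.0]
ft_force: [0.4, 0.1, 0.1]
grip_width: 0.0854
grip_force: 0.0
```

```bash
cat > look.py <<'E'
from h import *
import sys
np.set_printoptions(precision=4,suppress=True)
s=ctrl.get_state();W=cam("wrist");im=ctrl.snapshot("wrist");cv2.imwrite(f"pics/{sys.argv[1]}.png",im[:,:,::-1])
print(s["time"],s["position"],s["q"][6],yaw()[0])
for n,z in(("rack_center",.135),("stop_face",.138),("platform_top",.11),("rack",.11),("stop_sleeve",.138)):
    print(n,[(d["p"],d["location"],onz(W,d["location"],z)) for d in ctrl.pinpoint("wrist",n)[:1]])
for n in("rack","stop_sleeve"):
    for d in ctrl.silhouettes("wrist",n)[:1]:
        r=d["region"].astype("u1");ys,xs=np.nonzero(r);print(n,d["p"],d["box"],cv2.minAreaRect(max(cv2.findContours(r,0,1)[0],key=cv2.contourArea)))
E
python3 look.py w5
```

```text
15.25 [0.4261 0.2313 0.3358] -2.532156076888119 -12.872393326016628
rack_center [(0.72, [313.0, 135.4], array([0.4789, 0.23  , 0.135 ]))]
stop_face [(0.77, [310.1, 37.9], array([0.5733, 0.2106, 0.138 ]))]
platform_top [(0.62, [123.5, 171.0], array([0.4874, 0.4698, 0.11  ]))]
rack [(0.66, [314.6, 130.2], array([0.4831, 0.2278, 0.11  ]))]
stop_sleeve [(0.85, [309.4, 20.7], array([0.5884, 0.2077, 0.138 ]))]
rack 0.91 [252.1, 99.6, 372.9, 171.7] ((312.5, 135.0), (66.0, 121.0), 90.0)
stop_sleeve 0.91 [230.7, 3.0, 381.1, 38.1] ((307.88848876953125, 19.801450729370117), (152.27462768554688, 33.30699920654297), 0.9391909241676331)
```

View pics/w5.png

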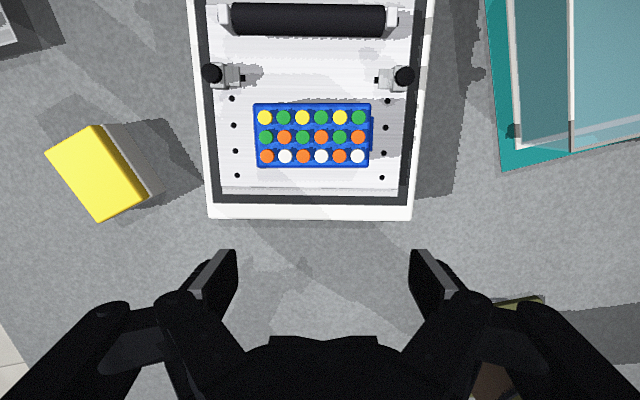

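Run:
```python
from h import *
np.set_printoptions(precision=4,suppress=True)
W=cam("wrist");im=cv2.imread("pics/w5.png");hsv=cv2.cvtColor(im,40)
ang=lambda e:np.degrees(np.arctan2(e[1],e[0]))
def line(pts,z):  # fit line in world
    P=np.array([onz(W,p,z)[:2] for p in pts]).astype("f4");vx,vy,x,y=cv2.fitLine(P,cv2.DIST_HUBER,0,.01,.01).ravel();
    if vx<0 and abs(vx)>abs(vy) or vy<0 and abs(vy)>abs(vx): vx,vy=-vx,-vy
    return ang((vx,vy)),P.mean(0),P.min(0),P.max(0)
blue=cv2.inRange(hsv,(105,120,60),(125,255,255));blue[:, :240]=0;blue[:, 390:]=0;blue[190:]=0
blue=cv2.morphologyEx(blue,cv2.MORPH_CLOSE,np.ones((15,15)))
c=range(262,362)
print("rack back top edge",line([(u,np.nonzero(blue[:,u])[0].max()+.5) for u in c],.160))
print("rack front top edge",line([(u,np.nonzero(blue[:,u])[0].min()-.5) for u in c],.160))
r=range(112,158)
print("L",line([(np.nonzero(blue[v])[0].min()-.5,v) for v in r],.160));print("R",line([(np.nonzero(blue[v])[0].max()+.5,v) for v in r],.160))
dark=(im.max(2)<75).astype("u1");dark[60:]=0
d=[(u,np.nonzero(dark[8:50,u])[0].max()+8.5) for u in range(240,378)]
print("sleeve near edge",line(d,.138),d[0],d[-1])
for n,q in(("clampL",(212,74)),("clampR",(404,76))): print(n,onz(W,q,.148))
print("platform front dark edge", line([(222,193),(404,200)],.095))
```

```text
rack back top edge (np.float32(77.11429), array([0.4485, 0.2376], dtype=float32), array([0.4368, 0.1864], dtype=float32), array([0.4602, 0.2888], dtype=float32))
rack front top edge (np.float32(77.12529), array([0.512 , 0.2223], dtype=float32), array([0.501 , 0.1742], dtype=float32), array([0.523 , 0.2705], dtype=float32))
L (np.float32(-13.210241), array([0.4947, 0.2871], dtype=float32), array([0.4724, 0.2819], dtype=float32), array([0.5165, 0.2923], dtype=float32))
R (np.float32(-13.498998), array([0.4678, 0.1694], dtype=float32), array([0.4459, 0.1644], dtype=float32), array([0.49  , 0.1766], dtype=float32))
sleeve near edge (np.float32(76.00274), array([0.5757, 0.211 ], dtype=float32), array([0.559 , 0.1438], dtype=float32), array([0.5924, 0.2779], dtype=float32)) (240, np.float64(34.5)) (377, np.float64(37.5))
clampL [0.5616 0.3143 0.148 ]
clampR [0.5165 0.1253 0.148 ]
platform front dark edge (np.float32(74.82529), array([0.4002, 0.2491], dtype=float32), array([0.3686, 0.1327], dtype=float32), array([0.4318, 0.3655], dtype=float32))
```

Wrist view: the rack is at (253–371, 103–167), nearly square. It sits about 4.5 mm right of the clamp midline (clamps at 212 and 404). The sleeve's near edge is at row 36, so the gap is about 64 mm. I'll push with two spread fingers, steering slightly left before the clamps.

Call:
step_arm:
  series: "-0.04 -0.07 0.2 0.016;-0.04 -0.07 0.45 0.016;-0.04 -0.07 0.7 0.016;-0.04 -0.07 0.9 0.016;-0.04 -0.07 1 0.016;-0.04 -0.07 1 0.016"
  grip: 0.5

```text
time: 16.25
position: [0.4217, 0.242, 0.184]
tcp_rot: [3.116, -0.371, -0.005]
ft_force: [0.5, 0.4, 0.5]
grip_width: 0.0643
grip_force: 0.0
```

```bash
python3 look.py w6
python3 - <<'E'
from h import *
s=ctrl.get_state();print(s["q"],s["grip_width"])
p=s["position"];x=np.array([.972,-.235]);n=np.array([.235,.972])
for nm,q in(("rack",(.4805,.229)),("clampmid",(.539,.2198)),("stop",(.5755,.2095))):print(nm,(np.array(q)-p[:2])@x,(np.array(q)-p[:2])@n)
E
```

```text
16.25 [0.4217 0.242  0.184 ] -2.613967947191299 -13.567427862944989
rack_center [(0.83, [318.9, 138.8], array([0.479 , 0.2301, 0.135 ]))]
stop_face []
platform_top [(0.73, [308.5, 81.3], array([0.5145, 0.2287, 0.11  ]))]
rack [(0.58, [320.0, 135.2], array([0.4795, 0.2295, 0.11  ]))]
stop_sleeve []
rack 0.78 [196.0, 67.0, 436.2, 203.7] ((316.8533630371094, 136.59848022460938), (129.04510498046875, 240.09214782714844), 89.15123748779297)
[-0.51637738  0.60851815 -0.15680852  2.03413181  0.18413396  0.51021436
 -2.61403754] 0.06373259629852114
rack 0.059025809728687546 -0.00027018472306605573
clampmid 0.1180498097286876 0.004534915276933942
stop 0.15594830972868756 0.003100815276933931
```

View pics/w6.png

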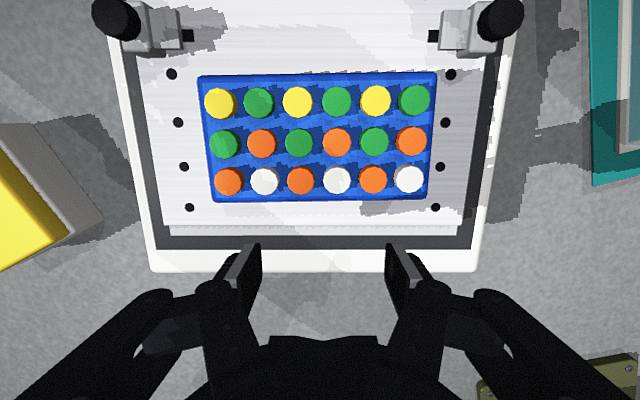

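Wrist view: the rack is at (198–437, 72–203), turned about 1° relative to the tool. The platform hole rows are level, so the tool is square with the platform. The platform midline is about 312 and the rack about 318, so the rack is roughly 5 mm to the right.

Call:
step_arm:
  series: "0 0 0.12 0;0 0 0.24 0;0 0 0.3 0;0 0 0.35 0;0 0 0.35 0"

```text
time: 17.15
position: [0.4225, 0.2428, 0.1329]
tcp_rot: [3.119, -0.371, -0.001]
ft_force: [-1.2, -0.7, -0.6]
grip_width: 0.0639
grip_force: 0.0
```

Call:
step_arm:
  series: "0.02 0 0 0;0.04 0 0 0;0.05 0 0 0;0.06 0 0 0;0.06 0 0 0"

```text
time: 17.65
position: [0.4319, 0.2407, 0.1336]
tcp_rot: [-3.119, 0.372, -0.001]
ft_force: [-0.2, -0.3, 0.1]
grip_width: 0.064
grip_force: 0.0
```

Run:
```python
from h import *
s=ctrl.get_state();print(s["q"][6],s["position"],s["ft_force"],yaw()[0])
```

```text
-2.60549539171426 [0.43188269 0.24073674 0.13355499] [-0.21153766 -0.31395449  0.08655651] -13.587967740519728
```

Call:
step_arm:
  series: "0.015 0 0 0;0.03 0 0 0;0.045 0 0 0;0.06 0 0 0;0.07 0 0 0;0.075 0 0 0;0.075 0 0 0"

```text
time: 18.35
position: [0.4426, 0.2381, 0.1333]
tcp_rot: [3.119, -0.371, 0.0]
ft_force: [-0.2, 0.1, -0.9]
grip_width: 0.0641
grip_force: 0.1
```

```bash
cat > rk.py <<'E'
from h import *
import sys
np.set_printoptions(precision=4,suppress=True)
s=ctrl.get_state();W=cam("wrist");im=ctrl.snapshot("wrist")[:,:,::-1];cv2.imwrite(f"pics/{sys.argv[1]}.png",im)
hsv=cv2.cvtColor(np.ascontiguousarray(im),40)
b=cv2.inRange(hsv,(105,120,50),(125,255,255));b[:, :120]=0;b[:,520:]=0;b=cv2.morphologyEx(b,cv2.MORPH_OPEN,np.ones((3,3)));b=cv2.morphologyEx(b,cv2.MORPH_CLOSE,np.ones((41,41)))
c=max(cv2.findContours(b,0,1)[0],key=cv2.contourArea);x,y,w,h=cv2.boundingRect(c)
m=np.zeros_like(b);cv2.drawContours(m,[c],-1,255,-1)
us=range(x+w//5,x+4*w//5);e=np.polyfit(us,[np.nonzero(m[:,u])[0].min() for u in us],1)
M=yaw()[1]
tl=lambda q,z:M.T@(onz(W,q,z)-s["position"])*1000
print("t",s["time"],s["position"],s["ft_force"],"box",x,y,w,h,"front slope deg",np.degrees(np.arctan(e[0])))
v=y+h//6;r=np.nonzero(m[v])[0];L,Rr=tl((r.min(),v),.16),tl((r.max()+1,v),.16);print("row",v,"L,R tool mm",L,Rr,(L+Rr)/2)
u=x+w/2;print("front edge tool mm",tl((u,np.polyval(e,u)),.16))
C=np.array([.539,.2198,.11]);print("clampmid tool mm",M.T@(C-s["position"])*1000,"stop",M.T@(np.array([.5755,.2095,.138])-s["position"])*1000)
for n,z in(("stop_face",.138),("platform_top",.11)):
    print(n,[(d["p"],d["location"],tl(d["location"],z)) for d in ctrl.pinpoint("wrist",n)[:1]])
E
python3 rk.py w7
```

```text
t 18.35 [0.4426 0.2381 0.1333] [-0.1725  0.1067 -0.8975] box 146 99 350 173 front slope deg -1.7070456614654616e-15
row 127 L,R tool mm [ 67.962  -59.4027 -26.6525] [ 68.018   58.2589 -26.6472] [ 67.99    -0.5719 -26.6498]
front edge tool mm [ 77.0612  -0.4169 -26.6474]
clampmid tool mm [98.0035 -4.8688 23.3581] stop [135.9089  -3.4216  -4.6316]
stop_face []
platform_top []
```

Call:
step_arm:
  series: "0.013 -0.003 0 0;0.026 -0.006 0 0;0.039 -0.009 0 0;0.052 -0.012 0 0;0.065 -0.015 0 0;0.078 -0.018 0 0;0.091 -0.021 0 0;0.104 -0.024 0 0;0.117 -0.028 0 0;0.117 -0.028 0 0"

```text
time: 19.5
position: [0.4611, 0.2382, 0.1334]
tcp_rot: [-3.119, 0.371, -0.001]
ft_force: [0.1, 0.6, 0.0]
grip_width: 0.0643
grip_force: 0.0
```

```bash
python3 rk.py w8
```

```text
t 19.5 [0.4611 0.2382 0.1334] [0.0765 0.5864 0.0481] box 147 99 348 173 front slope deg 6.6143946319004335e-15
row 127 L,R tool mm [ 67.9629 -59.1324 -26.5194] [ 68.0045  58.657  -26.5756] [ 67.9837  -0.2377 -26.5475]
front edge tool mm [ 77.0648  -0.407  -26.5413]
clampmid tool mm [80.0595 -0.4046 23.4607] stop [117.9761   1.0278  -4.5147]
stop_face []
platform_top []
```

View pics/w8.png

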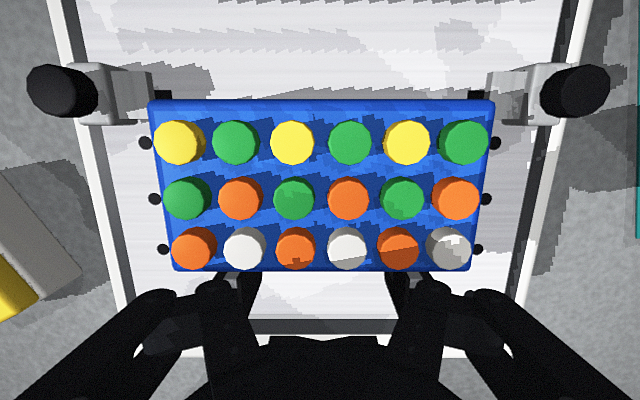

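Wrist view: the rack (148–495) is square and centred between the clamp jaws (145 and 495); the hole midline is about 319.5 against a rack centre of about 321. I'll carry on straight with a 1 mm left trim.

Call:
step_arm:
  series: "0.02 -0.002 0 0;0.04 -0.004 0 0;0.06 -0.006 0 0;0.08 -0.006 0 0;0.1 -0.006 0 0;0.12 -0.006 0 0;0.14 -0.006 0 0;0.16 -0.006 0 0;0.18 -0.006 0 0;0.2 -0.006 0 0"

```text
time: 20.65
position: [0.4901, 0.2319, 0.1334]
tcp_rot: [3.12, -0.371, 0.0]
ft_force: [-1.2, 0.9, 0.3]
grip_width: 0.0639
grip_force: 0.5
```

```bash
python3 rk.py w9
```

```text
t 20.65 [0.4901 0.2319 0.1334] [-1.1984  0.8793  0.324 ] box 147 99 349 173 front slope deg -0.07472559388500688
row 127 L,R tool mm [ 67.9442 -59.1205 -26.5682] [ 68.0713  58.5698 -26.5872] [ 68.0078  -0.2754 -26.5777]
front edge tool mm [ 76.9445  -0.3022 -26.5704]
clampmid tool mm [50.3769  0.2654 23.4079] stop [88.2981  1.6915 -4.5615]
stop_face [(0.7, [322.3, 72.2], array([88.3451, -0.0542, -4.5612]))]
platform_top []
```

Call:
step_arm:
  series: "0.01 0 0 0;0.02 0 0 0;0.03 0 0 0;0.04 0 0 0;0.05 0 0 0;0.05 0 0 0;0.05 0 0 0"

```text
time: 21.5
position: [0.4975, 0.2301, 0.1334]
tcp_rot: [-3.119, 0.371, -0.001]
ft_force: [0.7, -0.1, 0.8]
grip_width: 0.064
grip_force: 0.0
```

Call:
step_arm:
  series: "0.004 0 0 0;0.008 0 0 0;0.012 0 0 0;0.016 0 0 0;0.016 0 0 0;0.016 0 0 0"

```text
time: 22.1
position: [0.4995, 0.2296, 0.1334]
tcp_rot: [3.12, -0.371, 0.0]
ft_force: [0.2, -0.7, 0.1]
grip_width: 0.0639
grip_force: 0.2
```

Call:
step_arm:
  series: "0.004 0 0 0;0.008 0 0 0;0.012 0 0 0;0.014 0 0 0;0.014 0 0 0;0.014 0 0 0"

```text
time: 22.7
position: [0.5011, 0.2292, 0.1333]
tcp_rot: [3.119, -0.371, -0.001]
ft_force: [-2.0, 0.4, 1.2]
grip_width: 0.0639
grip_force: 1.4
```

Call:
step_arm:
  series: "0.003 0 0 0;0.006 0 0 0;0.009 0 0 0;0.009 0 0 0;0.009 0 0 0"

```text
time: 23.2
position: [0.5021, 0.229, 0.1333]
tcp_rot: [3.119, -0.37, -0.002]
ft_force: [-5.3, 1.2, 2.6]
grip_width: 0.0642
grip_force: 2.5
```

Call:
step_arm:
  series: "0.002 0 0 0;0.004 0 0 0;0.006 0 0 0;0.008 0 0 0;0.008 0 0 0;0.008 0 0 0"

```text
time: 23.8
position: [0.5025, 0.2288, 0.1332]
tcp_rot: [3.119, -0.37, -0.004]
ft_force: [-5.9, 1.3, 3.3]
grip_width: 0.0642
grip_force: 3.3
```

```bash
python3 rk.py w10
```

```text
t 23.8 [0.5025 0.2288 0.1332] [-5.9411  1.2911  3.302 ] box 147 99 349 174 front slope deg -1.7070456614654616e-15
row 128 L,R tool mm [ 67.6369 -58.9254 -26.9876] [ 67.6883  58.5356 -26.869 ] [ 67.6626  -0.1949 -26.9283]
front edge tool mm [ 77.0403  -0.246  -26.9513]
clampmid tool mm [37.6856  0.2051 23.1458] stop [75.5134  1.7144 -4.9455]
stop_face [(0.87, [321.8, 108.1], array([74.7773, -0.2017, -4.9457]))]
platform_top []
```

Call:
step_arm:
  series: "0.002 0 0 0;0.004 0 0 0;0.006 0 0 0;0.008 0 0 0;0.01 0 0 0;0.01 0 0 0;0.01 0 0 0;0.01 0 0 0"

```text
time: 24.75
position: [0.5031, 0.2286, 0.1332]
tcp_rot: [3.119, -0.369, -0.006]
ft_force: [-8.9, 1.5, 3.5]
grip_width: 0.0643
grip_force: 4.1
```

Call:
step_arm:
  series: "0.002 0 0 0;0.004 0 0 0;0.004 0 0 0;0.004 0 0 0;0.004 0 0 0"

```text
time: 25.25
position: [0.5033, 0.2285, 0.1331]
tcp_rot: [3.119, -0.369, -0.007]
ft_force: [-9.0, 2.0, 5.4]
grip_width: 0.064
grip_force: 4.5
```

Call:
step_arm:
  series: "0.002 0 0 0;0.004 0 0 0;0.004 0 0 0;0.004 0 0 0;0.004 0 0 0;0.004 0 0 0;0.004 0 0 0;0.004 0 0 0"

```text
time: 26.05
position: [0.5036, 0.2285, 0.1331]
tcp_rot: [3.119, -0.369, -0.008]
ft_force: [-9.0, 2.0, 5.5]
grip_width: 0.0642
grip_force: 4.8
```

```bash
python3 rk.py w11
python3 - <<'E'
from h import *
S=ctrl.snapshot("scene")[:,:,::-1];T=ctrl.snapshot("top")[:,:,::-1];w=cv2.imread("pics/w11.png")
cv2.imwrite("pics/f.png",np.vstack([np.hstack([cv2.resize(w,(400,250)),cv2.resize(T[150:310,190:446],(400,250))]),cv2.resize(S[140:340,250:506],(448,350))[:, :].copy() if 0 else cv2.copyMakeBorder(cv2.resize(S[140:340,250:506],(448,350)),0,0,0,352,0)]))
for i in range(3): ctrl.snapshot("top");s=ctrl.get_state();print(s["time"],s["ft_force"],s["position"])
E
```

```text
t 26.05 [0.5036 0.2285 0.1331] [-9.0499  1.9628  5.4792] box 146 99 351 174 front slope deg 0.30888524362614705
row 128 L,R tool mm [ 67.6477 -59.0529 -27.358 ] [ 67.6951  58.3864 -27.1345] [ 67.6714  -0.3332 -27.2463]
front edge tool mm [ 76.938   -0.2431 -27.2923]
clampmid tool mm [36.6055  0.1521 22.9102] stop [74.361   1.7125 -5.2754]
stop_face [(0.91, [319.4, 107.5], array([74.9983, -1.1768, -5.2841]))]
platform_top []
26.35 [-8.89717087  2.06371291  4.4208514 ] [0.50353448 0.22850478 0.13308392]
26.4 [-8.9739843   2.17052253  4.50679988] [0.50353178 0.22846687 0.13306543]
26.45 [-9.13788431  2.78459134  5.07683684] [0.50354775 0.22847181 0.13307796]
```

View pics/f.png

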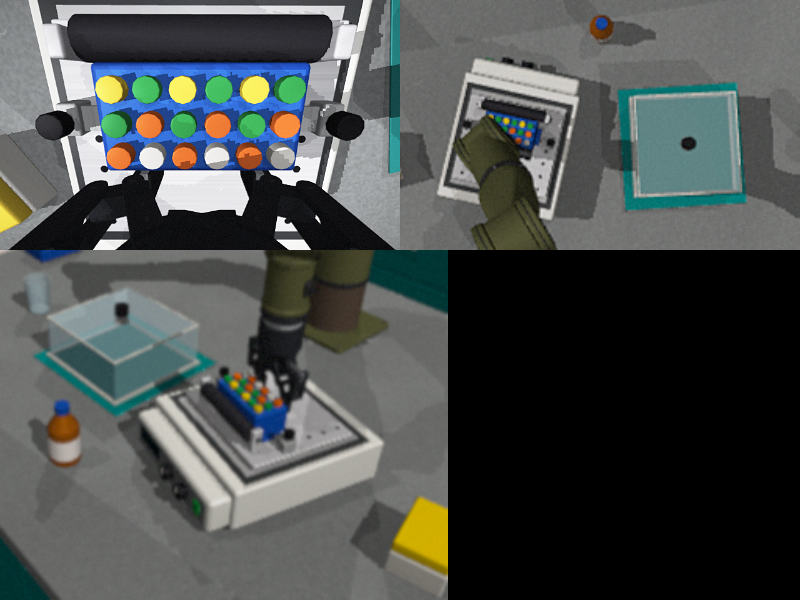

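The final view shows the rack square against the sleeve (wrist crop, row 63), centred between the clamps and upright. The push is steady at about 9.3 N, the cover is centred on the mat, and the bystanders haven't moved.

```bash
python3 -c "
from bench import ctrl
print(ctrl.job_done())"
```

```text
the job is handed in; nothing more can be done
None
```

I set the cover down flat in the middle of the teal mat, then slid the rack square against the stop bar and handed the job in at about 26.5 s, with the arm still pressing at a steady 9.3 N or so; no verdict came back.

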